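# Lock the recipe card in its stand and hold a spring clip open over its top edge

### The arm

A 7-joint arm with a two-finger parallel gripper is mounted at the origin on a cart in front of the work surface, level with it; the furniture and walls round the work are solid. World frame = base frame: x ahead of the robot, y to its left, z up, the work surface at z = 0. Lengths are in m, angles in rad, forces in N, time in s.
With the tool pointing down it reaches from about 0.425 to 0.825 m from the base axis. Payload 3.6 kg.
Tool frame: the origin (TCP) lies between the finger pads, 19 mm behind the fingertips; this is the grasp point; z points along the fingers, y is the line along which they close (so a half turn about z gives the same grasp; the last joint's range is limited). The gripper opens to 93 mm and grips with 3 to 60 N. Pads are 15 mm wide; open, the fingers measure 128 mm over their backs; the gripper's body (75 mm by 188 mm) begins 65 mm behind the grasp point.
Start: joints at [1.117, 0.615, -0.013, 1.423, 0.008, 1.103, -0.04], TCP at [0.27, -0.591, 0.237] pointing down, gripper open.
Joint ranges: [-3.12, 3.12], [-0.3, 2.06], [-1.34, 1.32], [0.26, 2.42], [-1.36, 4.5], [0.01, 1.98], [-2.84, 2.84]. Speed limits (rad/s): [2.79, 2.79, 3.14, 3.14, 3.14, 3.14, 3.14].

### API

Orientations are given as a unit quaternion [w, x, y, z].
In Python, from cell import robot gives the robot as it stands.
- The arm moves only by the tool run_rows, called after "Request:" in YAML: its name, and indented under it one key for each argument. Schema: {"type":"object","properties":{"steps":{"type":"array","items":{"type":"array","prefixItems":[{"type":"array","items":{"type":"number"},"minItems":3,"maxItems":3},{"type":"number"},{"type":"number"}],"minItems":3,"maxItems":3},"minItems":1,"maxItems":5},"squeeze":{"type":"number"},"only":{"type":"string"},"quiet":{"type":"boolean"},"lines":{"type":"string"}},"required":["steps"],"additionalProperties":false}. steps is a list of rows, 1 to 5 of them, each written [[dx, dy, dz], turn, opening]: dx, dy, dz in shares of 75 cm (1.0 is 75 cm), then a turn about the tool's z in fractions of the full range, 1 being 2 rad, then the finger opening in m; each row is the pose to reach, as a shift and turn from the pose commanded when the call began, along the tool's axes at that moment; what a row does not reach only later rows make up. A row lasts 1/10 s, in which the tool goes at most 0.05 m and 0.15 rad, less where a joint would pass 70% of its speed; a pose out of reach is approached as far as the arm can. The fingers move at their own pace and stop on an object; squeeze is the grip in N (left out, the last holds). Time passes only in rows, so rows that do not move let the fingers close. The tool returns the time, the measured TCP pose, the force, the opening and the grip force at its end. only (a regular expression) keeps the lines of the reply that match it, lines (a string "A,B") keeps lines A to B, and quiet returns only ok. Input that does not fit is refused with a message, and nothing moves.
- robot.observe(): the state, without advancing time (a new reading comes with each control period).
- robot.snapshot(name): name is "side" or "top" or "wrist"; returns a dict with "color" (420x560x3 uint8, red, green, blue), "fx", "fy", "cx", "cy" (pixels), "R" (3x3) and "t" (3): a world point X has camera coordinates R X + t; the wrist camera has in their place "mount" (4x4, takes a point from camera to tool coordinates, whose origin is the TCP and whose axes are the flange's). Camera axes: x right, y down, z forward; pixel columns grow to the right and rows downward; lengths in m; the calibration is good to about 2 mm. A picture is of the moment at which its call begins: read the wrist's pose just before it. There is no depth.
- robot.job_done(): hands the job in; it is judged then, once.
The state is a dict: "t": time; "joints": joint angles; "qvel": joint speeds; "joint_efforts": joint torques, N m; "ee_pos": TCP position; "tool_rot": TCP orientation; "ft_force": force on the tool from outside, world axes, zero at the start; "wrist_torque": the same for the moment, N m; "finger_gap": finger opening in m; "grip_force": force on a finger pad.
Only numpy, scipy, OpenCV 4.12 (cv2) and the standard library are available. Lean on these libraries where they do the work, as an engineer would, in place of code of your own. Each camera call takes 0.05 s, during which the arm holds its last target. There are 200 camera calls.

### The job

Turn the turnbutton on the recipe stand across the foot of the card, so that the card is locked into its stand. Then squeeze the spring clip open, take it off its rest, and finish while holding it wide open, upright and still astride the middle of the card's top edge, with the edge well inside the mouth and the clip touching nothing but your fingers, so that I can slip a note in. Leave the card standing in its place and do not disturb the other things.

Things in the scene. Friction and masses are not known exactly. Their poses are not given: they have to be found in the camera images.
- stand: Wooden base of the recipe stand, fixed, 103 (x) x 160 (y) x 24 mm high. Origin on the worktop under the card's plane; it reaches from x = -75 to +28 mm. The card's foot sits in a recess in its top; the turnbutton stands in front of it, on the robot's side (-x), its upright axis at x = -52, y = 0. Yaw varies from -0.5 to -0.05 rad.
- turnbutton (a joint): Steel turnbutton on the stand, turning about an upright axis, rad. At 0 its 46 mm tongue points to the stand's -y, along the card (unlocked); it turns anticlockwise seen from above, and at its stop, 1.57, the tongue points to the stand's +x, square across the card's foot (locked). Starts at 0 to 0.3, turns stiffly (about 0.03 N m) and stays where it is left.
- turnbutton_grip (a point): On the turnbutton's axis, 52 mm above the worktop, 6 mm below the top of its thumb fin: an upright plate 8 mm thick, 30 mm long (along the tongue), from z = 33 to 58 mm, centred on the axis. The tongue below it is 16 mm wide, from z = 26 to 32 mm. Axes turn with the button: its y axis points away from the tongue, so the fin is pinched along its x axis.
- card: Stiff white recipe card, 4 mm thick (x), 124 mm wide (y), standing in a dark wooden foot 36 x 130 x 10 mm; loose, 0.4 kg, set in the stand's recess with 1.5 mm play. Origin at the centre of the foot's underside, 14 mm above the worktop; x is normal to the card's face, z up.
- card_top (a point): Middle of the card's top edge, 114 mm above the worktop. Axes as card.
- clip: Steel spring clip, 0.07 kg, loose, jaws down astride the fin of its rest. Origin between the closed jaws at their lower edges; z up; the jaws part along x; 30 mm wide along y. Pivot rod, 12 mm thick, at z = 45 mm; the mouth below it is about 35 mm deep. Fully open the mouth gapes 34 mm and the jaw edges stand at about z = 3 mm.
- clip_levers (a point): Clip's levers, point 78 mm above the clip's origin, axes as clip. Closed, the two levers splay upward to 55 mm over their tops at z = 85 mm (x = +-27 mm). Fully squeezed along x they are parallel: 24 mm over their outsides, 26 mm wide, from z = 50 to 92 mm above the origin. With the TCP here, fingertips 19 mm lower, they are gripped well.
- jaw_a (a joint): Opening of the jaw on the clip's +x side, rad: 0 on the 4 mm fin, 0.35 fully open (stop); both jaws move alike. Squeezing the lever tops together opens the jaws against a spring: about 4 N starts them, 9 N holds them fully open, 15 to 25 N grips well; let go, the jaws snap shut.
- jaw_b (a joint): Opening of the jaw on the clip's -x side, rad: as jaw_a.
- clip_rest: Wooden block 70 (x) x 60 (y) x 20 mm high, fixed, with an upright steel fin 4 mm thick (x), 40 mm wide (y) rising to z = 42 mm at its middle. Origin under its centre; the clip starts at its middle, origin at z = 20 mm, axes alike. The stand and the rest swap places from start to start.
- cup: Bystander: small white coffee cup, 62 x 89 x 52 mm, origin under its centre.
- coffee_jar: Bystander: glass coffee jar with a dark lid, 83 mm across, 130 mm high, origin under its centre.
- jigger: Bystander: steel double jigger, 46 mm across, 80 mm high, origin under its centre, stands between the stand and the clip rest.
- spice_jar: Bystander: spice jar with a yellow cap, 45 x 44 x 100 mm, origin under its centre, stands behind the jigger.
- sugar_tin: Bystander: white lidded tin, 70 mm across, 85 mm high, origin under its centre.

How it is judged:
On the way, in this order (a step that is already met when the one before it is completed fails the run):
1. the turnbutton is turned across the foot of the seated card (1.3 rad or more) (value of joint turnbutton above 1.3 rad and z of card in the frame of stand below 0.018 m and angle between card's own z axis and vertical below 0.08 rad), for 0.2 s.
2. the clip is held squeezed open, clear above its rest (value of joint each of jaw_a, jaw_b above 0.25 rad and contact force between the fingers and clip above 1 N and height (world z) of clip above 0.05 m and contact force between clip and clip_rest below 0.3 N), for 0.2 s.
At the end, for the whole second after the job is handed in: Turnbutton at 1.3 rad or more, card seated; clip held by the fingers alone, still, jaws over 0.25 rad, upright and square to the card within 0.2 rad, card_top in its mouth: within 12 mm across, 30 mm along the edge, 10 to 36 mm above the clip's origin; clip not touching card, stand or rest (all of step 1 and value of joint each of jaw_a, jaw_b above 0.25 rad and contact force between the fingers and clip above 1 N and x of card_top in the frame of clip between -0.012 and 0.012 m and y of card_top in the frame of clip between -0.03 and 0.03 m and z of card_top in the frame of clip between 0.01 and 0.036 m and angle between the x axis of clip and the x axis of card, either way round below 0.2 rad and angle between clip's own z axis and vertical below 0.2 rad and contact force between clip and card below 0.3 N and contact force between clip and stand below 0.3 N and contact force between clip and clip_rest below 0.3 N and linear speed of clip below 0.03 m/s and height (world z) of clip above 0.07 m); the arm keeps its last pose, push and grip.
It fails at once if the card is knocked out of its place (moved more than 15 mm) (distance of card from where it was at the start of the episode above 0.015 m).
It fails at once if a bystander is moved more than 30 mm (distance of any of cup, coffee_jar, jigger, spice_jar, sugar_tin from where it was at the start of the episode above 0.03 m).
It also fails if it takes over 48 s, if anything falls off the work surface, if the arm or the gripper's body presses on something with over 40 N, if the wrist force passes 120 N, or if a joint passes its speed limit or range.

## Working session

There is one attempt and no reset: what is moved stays moved. The work goes in short steps, Python scripts to look and compute and a tool call to move; the robot and the scene stay as the last step left them, time stands still between calls to the robot, and variables do not carry over. Pictures are saved under pics/ and viewed, at most 10 in all, crops included, and the job is handed in when it is done.

```bash
ls; mkdir -p pics; python3 - <<'E'
from cell import robot
import cv2,numpy as np
o=robot.observe();print(o)
for n in("side","top"):
    s=robot.snapshot(n);cv2.imwrite(f"pics/{n}0.png",s["color"][:,:,::-1]);print(n,s["fx"],s["fy"],s["cx"],s["cy"],np.round(s["R"],3).tolist(),np.round(s["t"],3).tolist(), "cam at",-np.array(s["R"]).T@s["t"])
E
```

```text
cell.py
pics
{'t': 0.0, 'joints': array([ 1.11650718,  0.61591591, -0.01260954,  1.4248931 ,  0.00809431,
        1.10339298, -0.04039628]), 'qvel': array([ 1.57452670e-03,  7.71088959e-06, -2.28617910e-04,  8.79166272e-04,
        7.38405592e-04, -1.27190902e-04, -8.94789019e-04]), 'joint_efforts': array([ 9.29631165e-05, -4.58929610e+01,  2.08845316e-01, -1.65742117e+01,
       -6.11174852e-02,  2.05051736e-02,  2.28090453e-04]), 'ee_pos': array([ 0.26935737, -0.59074562,  0.23628521]), 'tool_rot': array([-1.24655585e-03,  9.77204251e-01,  2.12297468e-01, -2.89054307e-04]), 'ft_force': array([-0.05462732, -0.20973123,  0.31755779]), 'wrist_torque': array([-0.00290444,  0.01099141, -0.0163981 ]), 'grip_force': 0.0, 'finger_gap': 0.09285059858481447}
side 455.1342022297512 455.1342022297512 280.84669001954785 212.9010288382417 [[0.869, -0.495, -0.013], [-0.202, -0.33, -0.922], [0.452, 0.804, -0.387]] [-0.541, 0.121, 0.952] cam at [ 0.06456571 -0.99331131  0.47253196]
top 425.0619977068085 425.0619977068085 280.6749272159435 212.67509951366634 [[0.017, -1.0, 0.012], [-0.999, -0.018, -0.041], [0.042, -0.012, -0.999]] [-0.187, 0.521, 0.931] cam at [ 0.48497304 -0.16701867  0.95401755]
```

View pics/top0.png

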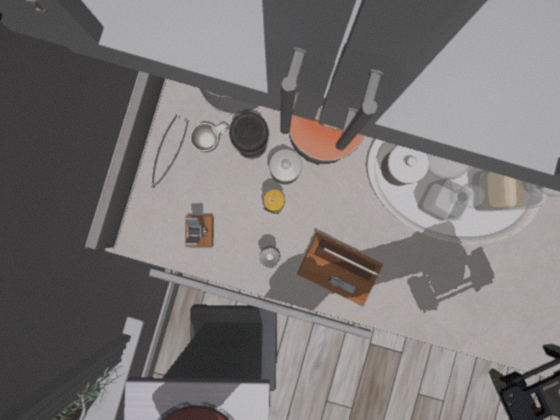

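View pics/side0.png

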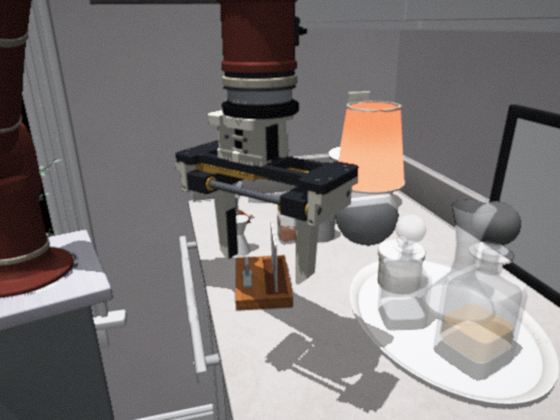

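The top view shows the stand near (340,267) with the card as a light strip at (350,255) and the turnbutton at (342,285). It also shows the clip rest near (200,231), the jigger at (269,257) and the spice jar at (274,200). In the side view the gripper hides part of the stand, with the button near (249,275). I'll zoom in on the top view.

```bash
cat > h.py <<'E'
import cv2,numpy as np
from scipy.spatial.transform import Rotation as Ro
from cell import robot
def q2R(q): return Ro.from_quat(np.roll(q,-1)).as_matrix()
def cam(s,o=None):
    "camera centre and camera->world rotation"
    if "mount" in s:
        M=np.array(s["mount"]);R=q2R(o["tool_rot"])
        return o["ee_pos"]+R@M[:3,3],R@M[:3,:3]
    R=np.array(s["R"]);return -R.T@s["t"],R.T
def ray(s,px,o=None):
    c,R=cam(s,o);px=np.atleast_2d(px).astype(float)
    d=np.c_[(px[:,0]-s["cx"])/s["fx"],(px[:,1]-s["cy"])/s["fy"],np.ones(len(px))]
    return c,d@R.T
def plane(s,px,z,o=None):
    c,d=ray(s,px,o);return c+d*((z-c[2])/d[:,2])[:,None]
def proj(s,X,o=None):
    c,R=cam(s,o);p=(np.atleast_2d(X)-c)@R
    return np.c_[p[:,0]/p[:,2]*s["fx"]+s["cx"],p[:,1]/p[:,2]*s["fy"]+s["cy"]]
E
python3 - <<'E'
from h import *
s=robot.snapshot("top");im=s["color"]
hsv=cv2.cvtColor(im,cv2.COLOR_RGB2HSV)
m=cv2.inRange(hsv,(3,110,50),(16,255,255));m[:215]=0;m[310:]=0
m2=cv2.morphologyEx(m,cv2.MORPH_CLOSE,np.ones((9,9)))
for c in cv2.findContours(m2,cv2.RETR_EXTERNAL,cv2.CHAIN_APPROX_SIMPLE)[0]:
    if cv2.contourArea(c)>200:
        r=cv2.minAreaRect(c);b=cv2.boxPoints(r);print(r);print(np.round(plane(s,b,.022),3).tolist())
a=cv2.resize(im[225:310,290:390,::-1],None,fx=4,fy=4,interpolation=cv2.INTER_CUBIC)
b=cv2.resize(im[205:260,175:225,::-1],None,fx=6,fy=6,interpolation=cv2.INTER_CUBIC)
out=np.zeros((340,700,3),np.uint8);out[:,:400]=a;out[:330,400:]=b;cv2.imwrite("pics/z.png",out)
E
```

```text
((340.0, 268.5), (72.89581298828125, 45.615779876708984), 26.56505012512207)
[[0.393, -0.216, 0.022], [0.483, -0.26, 0.022], [0.414, -0.404, 0.022], [0.325, -0.36, 0.022]]
((201.10311889648438, 231.02511596679688), (20.94016456604004, 30.84823226928711), 2.38594388961792)
[[0.447, 0.019, 0.022], [0.515, 0.018, 0.022], [0.514, -0.028, 0.022], [0.446, -0.027, 0.022]]
```

View pics/z.png

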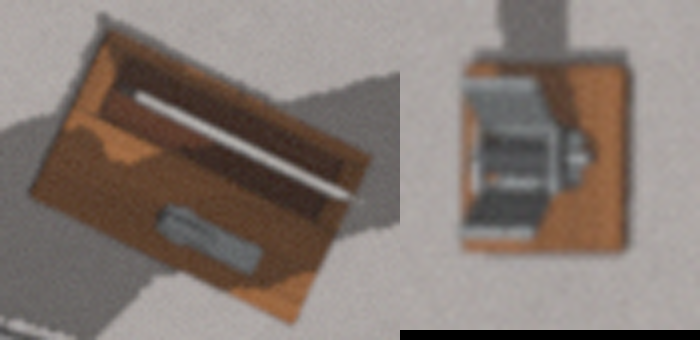

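The crop shows the stand turned to about -0.44 rad, with the tongue pointing to the lower right (along the card), so it is unlocked. The clip's levers part along image-vertical, which is about world x. I'll move over the stand and measure with the wrist camera.

Units first: shifts go in shares of 75 cm and turns go in shares of 2 rad. So -0.15 m / 0.75 = -0.2, -0.12 m / 0.75 = -0.16, -0.15 rad / 2 = -0.075.

Request:
run_rows:
  steps:
    - [[0.0533, -0.0533, 0], -0.075, 0.09]
    - [[0.1067, -0.1067, 0], -0.15, 0.09]
    - [[0.16, -0.16, 0], -0.225, 0.09]
    - [[0.2, -0.2, 0], -0.3, 0.09]
    - [[0.2, -0.2, 0], -0.375, 0.09]
  squeeze: 10

```text
t: 0.65
ee_pos: [0.3469, -0.3859, 0.2377]
tool_rot: [-0.001, 0.827, 0.562, 0.002]
ft_force: [0.8, -0.9, -0.1]
finger_gap: 0.0899
grip_force: 0.0
```

Request:
run_rows:
  steps:
    - [[0, 0, 0], 0, 0.09]
    - [[0, 0, 0], 0, 0.09]

```text
t: 0.85
ee_pos: [0.3432, -0.3938, 0.2374]
tool_rot: [0.0, 0.833, 0.554, -0.0]
ft_force: [0.1, -0.5, 0.3]
finger_gap: 0.0897
grip_force: 0.0
```

```bash
python3 - <<'E'
from h import *
o=robot.observe();s=robot.snapshot("wrist");cv2.imwrite("pics/w1.png",s["color"][:,:,::-1])
print(o["joints"],np.round(s["mount"],3).tolist(),s["fx"],s["cx"],s["cy"])
np.savez("w1.npz",**s,**{"o_"+k:v for k,v in o.items()})
E
```

```text
[ 0.97294198  0.42561703 -0.23271913  1.78642337  0.1191082   0.9428375
  0.29275863] [[0.001, -0.971, -0.237, 0.064], [1.0, 0.001, -0.0, 0.0], [0.001, -0.237, 0.971, -0.147], [0.0, 0.0, 0.0, 1.0]] 318.9274818556808 281.4012887972515 205.41391746570383
```

View pics/w1.png

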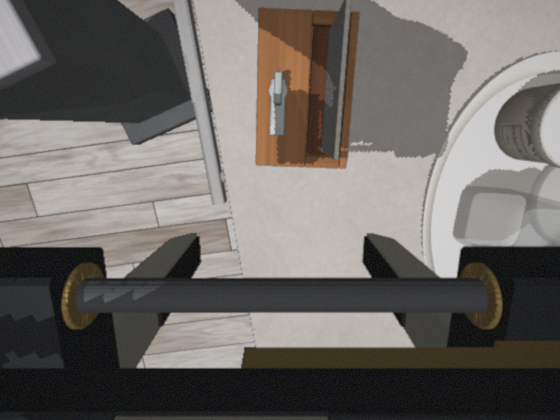

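The wrist view shows the stand from x=256 to 355 and y=8 to 168. The button's fin is around (279,86) with the tongue reaching down to (277,135). The card's top edge is at about x=340. I'll take a second view from 50 mm further on.

Scaled: 0.05 m / 0.75 = 0.0667, 0.03 m / 0.75 = 0.04.

Request:
run_rows:
  steps:
    - [[0.04, 0, 0], 0, 0.09]
    - [[0.0667, 0, 0], 0, 0.09]
    - [[0.0667, 0, 0], 0, 0.09]
    - [[0.0667, 0, 0], 0, 0.09]

```text
t: 1.3
ee_pos: [0.3623, -0.3483, 0.2373]
tool_rot: [0.0, 0.832, 0.554, -0.001]
ft_force: [-0.3, 0.4, -0.4]
finger_gap: 0.0899
grip_force: 0.0
```

```bash
python3 - <<'E'
from h import *
o=robot.observe();s=robot.snapshot("wrist");print(o["ee_pos"],o["tool_rot"])
np.savez("w2.npz",**s,**{"o_"+k:v for k,v in o.items()})
w=np.load("w1.npz")
out=np.zeros((600,800,3),np.uint8)
a=cv2.resize(w["color"][0:175,250:370,::-1],None,fx=3.2,fy=3.2,interpolation=cv2.INTER_CUBIC)
b=cv2.resize(s["color"][50:230,240:370,::-1],None,fx=3.2,fy=3.2,interpolation=cv2.INTER_CUBIC)
out[:a.shape[0],:a.shape[1]]=a;out[:b.shape[0],384:384+b.shape[1]]=b[:,:416];cv2.imwrite("pics/z2.png",out)
E
```

```text
[ 0.36234566 -0.34829506  0.23733204] [ 3.07323987e-04  8.32438398e-01  5.54117241e-01 -5.50487739e-04]
```

View pics/z2.png

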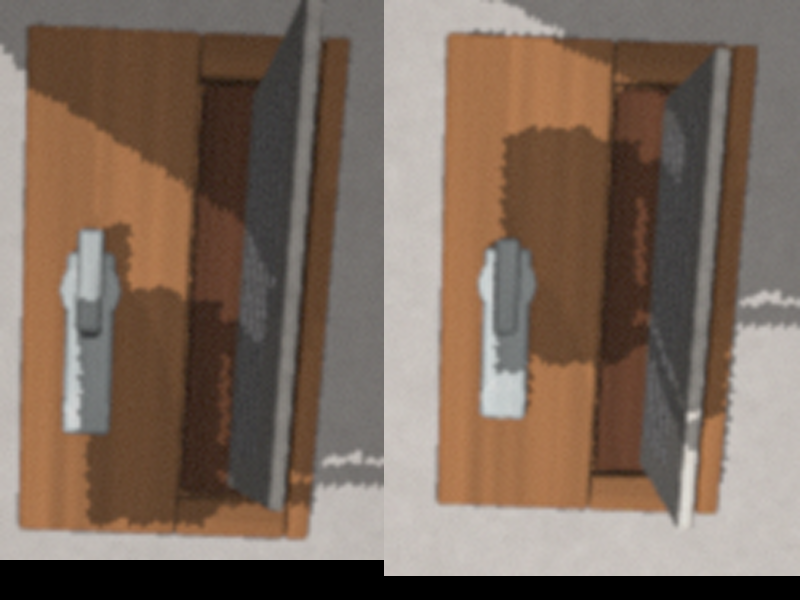

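Zoomed pixels for both views: fin-top ends at v1 (91,230) and (90,330), v2 (508,240) and (507,330). The card top's near end is at v1 (277,508) and v2 (685,527). The stand corners are clear in both views, so I'll triangulate them.

```bash
cat >> h.py <<'E'
def tri(rs):
    A=np.zeros((3,3));b=np.zeros(3)
    for c,d in rs:
        d=d.ravel()/np.linalg.norm(d);P=np.eye(3)-np.outer(d,d);A+=P;b+=P@c
    return np.linalg.solve(A,b)
E
python3 - <<'E'
from h import *
V=[]
for n in"12":
    w=np.load(f"w{n}.npz");V.append((dict(w),dict(ee_pos=w["o_ee_pos"],tool_rot=w["o_tool_rot"])))
f1=lambda u,v:((u+.5)/3.2-.5+250,(v+.5)/3.2-.5)
f2=lambda u,v:((u-384+.5)/3.2-.5+240,(v+.5)/3.2-.5+50)
P=dict(fa=((91,230),(508,240)),fb=((90,332),(507,333)),tong=((85,432),(501,417)),disc=((90,288),(507,287)),c1=((27,27),(448,34)),c2=((349,40),(757,46)),c3=((305,539),(716,512)),c4=((20,527),(438,503)),cardb=((276,508),(685,527)))
Z=dict(fa=.058,fb=.058,tong=.032,disc=.029,c1=.024,c2=.024,c3=.024,c4=.024,cardb=.114)
for k,(a,b) in P.items():
    T=tri([ray(V[0][0],f1(*a),V[0][1]),ray(V[1][0],f2(*b),V[1][1])])
    print(k,"tri",T.round(4),"pl",plane(V[0][0],f1(*a),Z[k],V[0][1])[0,:2].round(4),plane(V[1][0],f2(*b),Z[k],V[1][1])[0,:2].round(4))
print("card far",plane(V[1][0],f2(722,50),.114,V[1][1]))
E
```

```text
fa tri [ 0.3854 -0.2856  0.0574] pl [ 0.3853 -0.2856] [ 0.3855 -0.2856]
fb tri [ 0.3739 -0.3121  0.0539] pl [ 0.3737 -0.3123] [ 0.3741 -0.3118]
tong tri [ 0.36   -0.3395  0.0325] pl [ 0.36   -0.3396] [ 0.3598 -0.3396]
disc tri [ 0.3792 -0.2991  0.0429] pl [ 0.3796 -0.2976] [ 0.3789 -0.2995]
c1 tri [ 0.3922 -0.2167  0.021 ] pl [ 0.3917 -0.2176] [ 0.3925 -0.2174]
c2 tri [ 0.4857 -0.2595  0.0198] pl [ 0.4843 -0.2604] [ 0.4845 -0.2598]
c3 tri [ 0.4183 -0.4051  0.0176] pl [ 0.4172 -0.4038] [ 0.418  -0.4032]
c4 tri [ 0.326  -0.3609  0.025 ] pl [ 0.3259 -0.361 ] [ 0.3257 -0.361 ]
cardb tri [ 0.4012 -0.3763  0.1111] pl [ 0.4008 -0.3759] [ 0.4011 -0.3754]
card far [[ 0.45205505 -0.26464778  0.114     ]]
```

Heights agree with the text. The stand yaw is -0.432, the button axis is at (0.379,-0.2985) with the angle about 0, and the card-top middle is at (0.4265,-0.320). I'll go above the fin with the fingers narrowed.

Scaled: 0.08 m / 0.75 = 0.1067, 0.03 m / 0.75 = 0.04, 0.024 rad / 2 = 0.012.

Request:
run_rows:
  steps:
    - [[0.04, -0.0027, 0.0267], 0.012, 0.03]
    - [[0.0699, -0.0051, 0.0667], 0.012, 0.03]
    - [[0.0699, -0.0051, 0.0933], 0.012, 0.03]
    - [[0.0699, -0.0051, 0.1067], 0.012, 0.03]
    - [[0.0699, -0.0051, 0.1067], 0.012, 0.03]
  squeeze: 15

```text
t: 1.85
ee_pos: [0.3784, -0.298, 0.1563]
tool_rot: [-0.001, 0.839, 0.544, -0.001]
ft_force: [0.6, 0.3, 0.1]
finger_gap: 0.0545
grip_force: 0.0
```

Request:
run_rows:
  steps:
    - [[0, 0, 0], 0, 0.03]
    - [[0, 0, 0], 0, 0.03]

```text
t: 2.05
ee_pos: [0.38, -0.298, 0.1584]
tool_rot: [0.001, 0.839, 0.545, 0.0]
ft_force: [0.4, -0.3, 0.6]
finger_gap: 0.0388
grip_force: 0.0
```

```bash
python3 - <<'E'
from h import *
o=robot.observe();R=q2R(o["tool_rot"]);print(o["ee_pos"],R.T@(np.array([.379,-.2985,.055])-o["ee_pos"]),np.arctan2(R[1,1],R[0,1]),R[:,2],o["joints"])
E
```

```text
[ 0.37997198 -0.29796538  0.15839143] [-0.00080094 -0.00090442  0.10339032] -0.418809989507677 [ 0.00174091 -0.00165111 -0.99999712] [ 0.77845233  0.47429744 -0.22605962  1.98922368  0.16170798  0.69253669
  0.03316937]
```

Scaled: 0.103 m / 0.75 = 0.1373, 0.08 m / 0.75 = 0.1067.

Request:
run_rows:
  steps:
    - [[-0.0011, -0.0013, 0.0267], 0, 0.03]
    - [[-0.0011, -0.0013, 0.0667], 0, 0.03]
    - [[-0.0011, -0.0013, 0.1067], 0, 0.03]
    - [[-0.0011, -0.0013, 0.1333], 0, 0.03]
    - [[-0.0011, -0.0013, 0.1373], 0, 0.03]

```text
t: 2.55
ee_pos: [0.3777, -0.2969, 0.0533]
tool_rot: [-0.001, 0.838, 0.545, -0.001]
ft_force: [0.1, 0.7, 0.3]
finger_gap: 0.0297
grip_force: 0.0
```

Request:
run_rows:
  steps:
    - [[0, 0, 0], 0, 0.02]
    - [[0, 0, 0], 0, 0]
    - [[0, 0, 0], 0, 0]
    - [[0, 0, 0], 0, 0]
    - [[0, 0, 0], 0, 0]
  squeeze: 25

```text
t: 3.05
ee_pos: [0.3795, -0.2977, 0.0557]
tool_rot: [0.002, 0.838, 0.545, 0.001]
ft_force: [0.2, -0.2, 6.9]
finger_gap: 0.0079
grip_force: 25.0
```

Scaled: -0.6 rad / 2 = -0.3.

Request:
run_rows:
  steps:
    - [[0, 0, 0], -0.06, 0]
    - [[0, 0, 0], -0.12, 0]
    - [[0, 0, 0], -0.18, 0]
    - [[0, 0, 0], -0.24, 0]
    - [[0, 0, 0], -0.3, 0]
  squeeze: 30

```text
t: 3.55
ee_pos: [0.3796, -0.2977, 0.0557]
tool_rot: [0.002, 0.638, 0.77, 0.0]
ft_force: [0.4, -0.3, 5.4]
finger_gap: 0.0078
grip_force: 30.0
```

Request:
run_rows:
  steps:
    - [[0, 0, 0], -0.06, 0]
    - [[0, 0, 0], -0.12, 0]
    - [[0, 0, 0], -0.18, 0]
    - [[0, 0, 0], -0.24, 0]
    - [[0, 0, 0], -0.3, 0]

```text
t: 4.05
ee_pos: [0.3798, -0.2976, 0.0557]
tool_rot: [0.002, 0.382, 0.924, -0.0]
ft_force: [1.4, -0.2, 5.9]
finger_gap: 0.0076
grip_force: 30.0
```

Request:
run_rows:
  steps:
    - [[0, 0, 0], -0.05, 0]
    - [[0, 0, 0], -0.1, 0]
    - [[0, 0, 0], -0.15, 0]
    - [[0, 0, 0], -0.15, 0]
    - [[0, 0, 0], -0.15, 0]

```text
t: 4.55
ee_pos: [0.3799, -0.2975, 0.0557]
tool_rot: [0.002, 0.241, 0.97, -0.0]
ft_force: [1.2, 0.6, 6.1]
finger_gap: 0.0077
grip_force: 30.0
```

```bash
python3 - <<'E'
from h import *
o=robot.observe();R=q2R(o["tool_rot"]);print(np.arctan2(R[1,1],R[0,1]),o["wrist_torque"],o["joints"])
E
```

```text
1.0833731815739056 [ 0.04494526 -0.26517198  0.04011132] [ 0.99197647  0.70806129 -0.56456119  2.06956466  0.7145349   0.559358
  0.99437657]
```

Scaled: -0.02 m / 0.75 = -0.0267.

Request:
run_rows:
  steps:
    - [[0, 0, 0], 0, 0.03]
    - [[0, 0, 0], 0, 0.03]
    - [[0, 0, 0], 0, 0.03]
    - [[0, 0, 0], 0, 0.03]
    - [[0, 0, -0.0267], 0, 0.03]
  squeeze: 15

```text
t: 5.05
ee_pos: [0.3768, -0.2961, 0.0729]
tool_rot: [-0.003, 0.241, 0.97, 0.001]
ft_force: [0.7, 0.1, 0.4]
finger_gap: 0.0298
grip_force: 0.0
```

Request:
run_rows:
  steps:
    - [[0, 0, -0.0533], 0, 0.04]
    - [[0, 0, -0.1067], 0, 0.09]
    - [[0, 0, -0.16], 0, 0.09]
    - [[0, 0, -0.2], 0, 0.09]
    - [[0, 0, -0.2267], 0, 0.09]

```text
t: 5.55
ee_pos: [0.3788, -0.297, 0.2467]
tool_rot: [0.001, 0.241, 0.97, -0.001]
ft_force: [-0.5, 0.5, -0.5]
finger_gap: 0.0655
grip_force: 0.0
```

```bash
python3 - <<'E'
from h import *
s=robot.snapshot("top");im=s["color"]
s2=robot.snapshot("side")
o=robot.observe();w=robot.snapshot("wrist")
out=np.zeros((600,800,3),np.uint8)
out[:300,:400]=cv2.resize(im,(400,300));out[:300,400:]=cv2.resize(s2["color"],(400,300));out[300:,:400]=cv2.resize(w["color"],(400,300))
out[300:,400:]=cv2.resize(im[205:265,170:250],(400,300))
cv2.imwrite("pics/m3.png",out[:,:,::-1])
R=q2R(o["tool_rot"]);print(o["ee_pos"],R[:,0],R[:,1])
E
```

```text
[ 0.37972276 -0.29748957  0.24684549] [-0.88318627  0.46899001 -0.00551165] [ 0.46900247  0.88319609 -0.0011609 ]
```

View pics/m3.png

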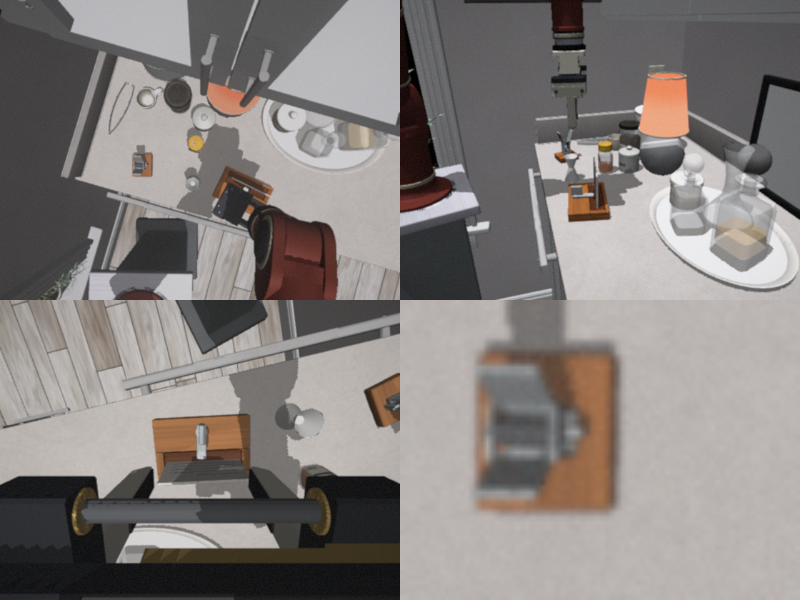

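The wrist panel shows the tongue now pointing at the card, so the button is locked. The card is standing and the bystanders are unmoved. Next I'll go and view the clip.

Scaled: 0.17 m / 0.75 = 0.2267, 0.14 m / 0.75 = 0.1867, 0.7 rad / 2 = 0.35.

Request:
run_rows:
  steps:
    - [[0, 0.04, 0], 0.07, 0.09]
    - [[0, 0.08, 0], 0.14, 0.09]
    - [[0, 0.1333, 0], 0.21, 0.09]
    - [[0, 0.1867, 0], 0.28, 0.09]
    - [[0, 0.2267, 0], 0.35, 0.09]

```text
t: 6.2
ee_pos: [0.4579, -0.1441, 0.2427]
tool_rot: [-0.002, 0.561, 0.828, -0.0]
ft_force: [0.0, -0.5, 0.4]
finger_gap: 0.0899
grip_force: 0.0
```

```bash
python3 - <<'E'
from h import *
o=robot.observe();R=q2R(o["tool_rot"]);print(o["ee_pos"],R.T@(np.array([.48,-.1,.247])-o["ee_pos"]),np.arctan2(R[1,1],R[0,1]))
E
```

```text
[ 0.45785452 -0.14413199  0.24274776] [ 0.03279579  0.03691366 -0.00423719] 0.37961447921216035
```

Scaled: 0.037 m / 0.75 = 0.0493, 0.033 m / 0.75 = 0.044, 0.38 rad / 2 = 0.19.

Request:
run_rows:
  steps:
    - [[0.02, 0.0267, 0], 0.065, 0.09]
    - [[0.044, 0.0493, 0], 0.13, 0.09]
    - [[0.044, 0.0493, 0], 0.19, 0.09]
    - [[0.044, 0.0493, 0], 0.19, 0.09]
    - [[0.044, 0.0493, 0], 0.19, 0.09]

```text
t: 6.7
ee_pos: [0.4791, -0.1027, 0.2431]
tool_rot: [-0.001, 0.705, 0.709, -0.001]
ft_force: [-0.9, -0.2, -0.1]
finger_gap: 0.0903
grip_force: 0.0
```

```bash
python3 - <<'E'
from h import *
o=robot.observe();s=robot.snapshot("wrist");print(o["ee_pos"],o["tool_rot"])
np.savez("w3.npz",**s,**{"o_"+k:v for k,v in o.items()})
E
```

```text
[ 0.47909209 -0.10274919  0.24312551] [-0.00106443  0.70528528  0.70892197 -0.00108668]
```

Request:
run_rows:
  steps:
    - [[0.04, 0, 0], 0, 0.09]
    - [[0.0667, 0, 0], 0, 0.09]
    - [[0.0667, 0, 0], 0, 0.09]
    - [[0.0667, 0, 0], 0, 0.09]

```text
t: 7.15
ee_pos: [0.4796, -0.0534, 0.2441]
tool_rot: [-0.0, 0.706, 0.708, -0.001]
ft_force: [-0.0, -0.4, 0.2]
finger_gap: 0.0901
grip_force: 0.0
```

```bash
python3 - <<'E'
from h import *
o=robot.observe();s=robot.snapshot("wrist");print(o["ee_pos"],o["tool_rot"])
np.savez("w4.npz",**s,**{"o_"+k:v for k,v in o.items()})
out=np.zeros((540,800,3),np.uint8)
for i,n in enumerate("34"):
    w=np.load(f"w{n}.npz");ob=dict(ee_pos=w["o_ee_pos"],tool_rot=w["o_tool_rot"])
    c=proj(dict(w),[.48,.0,.06],ob)[0].astype(int);x=min(max(c[0]-66,0),427);y=min(max(c[1]-85,0),240);print(n,x,y)
    out[:,i*400:i*400+399]=cv2.resize(w["color"][y:y+180,x:x+133,::-1],None,fx=3,fy=3,interpolation=cv2.INTER_CUBIC)
cv2.imwrite("pics/z4.png",out)
E
```

```text
[ 0.47959655 -0.05344307  0.24414279] [-2.39700304e-05  7.05987489e-01  7.08224106e-01 -5.29179011e-04]
3 217 2
4 216 53
```

View pics/z4.png

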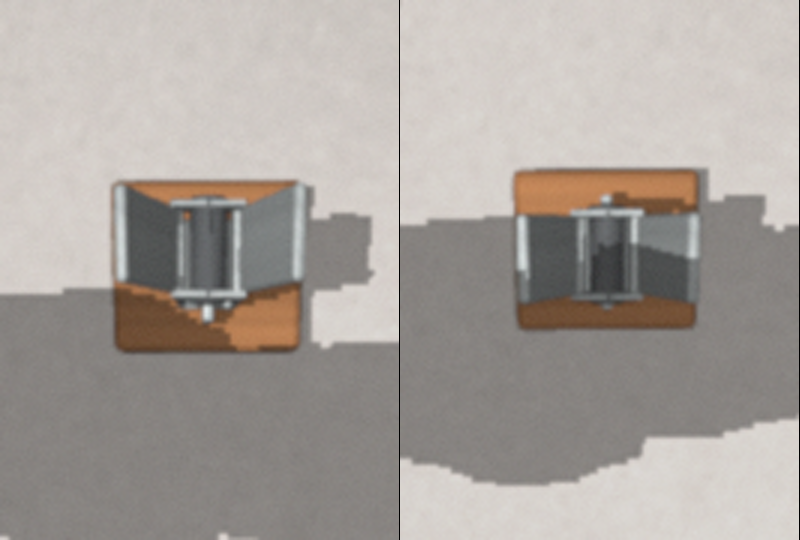

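Both crops show the clip astride its rest, aligned with the tool. Lever-top ends are at v3 (120,185), (122,280) and (301,184), (298,280), and at v4 (522,215), (523,301) and (694,215), (692,301).

```bash
python3 - <<'E'
from h import *
V=[]
for n in"34":
    w=np.load(f"w{n}.npz");V.append((dict(w),dict(ee_pos=w["o_ee_pos"],tool_rot=w["o_tool_rot"])))
f1=lambda u,v:((u+.5)/3-.5+217,(v+.5)/3-.5+2)
f2=lambda u,v:((u-400+.5)/3-.5+216,(v+.5)/3-.5+53)
P=dict(la=((120,185),(522,215)),lb=((122,280),(523,301)),ra=((301,184),(694,215)),rb=((298,280),(692,301)),c1=((113,182),(515,170)),c2=((304,181),(697,170)),c3=((299,350),(695,328)),c4=((117,350),(518,328)))
T={}
for k,(a,b) in P.items():
    T[k]=tri([ray(V[0][0],f1(*a),V[0][1]),ray(V[1][0],f2(*b),V[1][1])]);print(k,T[k].round(4))
lev=sum(T[k] for k in("la","lb","ra","rb"))/4;rest=sum(T[f"c{i}"] for i in(1,2,3,4))/4
print("lev",lev,"rest",rest);d=T["ra"]+T["rb"]-T["la"]-T["lb"];print("yaw",np.arctan2(d[1],d[0]))
d=T["c2"]+T["c3"]-T["c1"]-T["c4"];print("rest yaw",np.arctan2(d[1],d[0]))
o=robot.observe();R=q2R(o["tool_rot"])
print(R.T@(np.array([*lev[:2],.1])-o["ee_pos"]),np.arctan2(R[1,1],R[0,1]))
E
```

```text
la [0.4571 0.0133 0.1043]
lb [ 0.4571 -0.0115  0.1027]
ra [0.5071 0.0135 0.1062]
rb [ 0.5074 -0.0113  0.1031]
c1 [0.4478 0.0306 0.0149]
c2 [0.5165 0.0306 0.0182]
c3 [ 0.517  -0.0282  0.0184]
c4 [ 0.4484 -0.0286  0.0176]
lev [0.48219404 0.00099773 0.1040917 ] rest [0.48242684 0.00109683 0.01726336]
yaw 0.003928928769413568
rest yaw 0.0030734654548153933
[0.055177   0.00273604 0.14408418] 0.0015435940585451621
```

Scaled: 0.11 m / 0.75 = 0.1467, 0.0027 m / 0.75 = 0.0036.

Request:
run_rows:
  steps:
    - [[0.04, 0.0036, 0], 0, 0.093]
    - [[0.0731, 0.0036, 0.0267], 0, 0.093]
    - [[0.0731, 0.0036, 0.08], 0, 0.093]
    - [[0.0731, 0.0036, 0.1333], 0, 0.093]
    - [[0.0731, 0.0036, 0.1467], 0, 0.093]
  squeeze: 20

```text
t: 7.7
ee_pos: [0.4799, 0.0003, 0.1311]
tool_rot: [-0.002, 0.707, 0.708, -0.003]
ft_force: [-0.9, -0.1, 0.6]
finger_gap: 0.0929
grip_force: 0.0
```

Request:
run_rows:
  steps:
    - [[0, 0, 0.0267], 0, 0.093]
    - [[0, 0, 0.048], 0, 0.093]
    - [[0, 0, 0.048], 0, 0.093]
    - [[0, 0, 0.048], 0, 0.093]

```text
t: 8.1
ee_pos: [0.4832, 0.0017, 0.0993]
tool_rot: [0.001, 0.707, 0.708, 0.0]
ft_force: [0.0, 0.4, -0.1]
finger_gap: 0.0929
grip_force: 0.0
```

Now I'll squeeze the levers.

Request:
run_rows:
  steps:
    - [[0, 0, 0], 0, 0.06]
    - [[0, 0, 0], 0, 0.02]
    - [[0, 0, 0], 0, 0]
    - [[0, 0, 0], 0, 0]
    - [[0, 0, 0], 0, 0]
  squeeze: 20

```text
t: 8.6
ee_pos: [0.4825, 0.0025, 0.0987]
tool_rot: [0.0, 0.706, 0.708, 0.0]
ft_force: [-0.4, 0.2, 0.3]
finger_gap: 0.0575
grip_force: 0.0
```

Request:
run_rows:
  steps:
    - [[0, 0, 0], 0, 0]
    - [[0, 0, 0], 0, 0]
    - [[0, 0, 0], 0, 0]
    - [[0, 0, 0], 0, 0]
    - [[0, 0, 0], 0, 0]

```text
t: 9.1
ee_pos: [0.4877, 0.0034, 0.101]
tool_rot: [0.004, 0.706, 0.708, 0.005]
ft_force: [3.8, 0.2, 8.4]
finger_gap: 0.0247
grip_force: 19.7
```

Scaled: -0.045 m / 0.75 = -0.06, -0.03 m / 0.75 = -0.04.

Request:
run_rows:
  steps:
    - [[0, 0, 0], 0, 0]
    - [[0, 0, -0.0067], 0, 0]
    - [[0, 0, -0.02], 0, 0]
    - [[0, 0, -0.04], 0, 0]
    - [[0, 0, -0.06], 0, 0]
  squeeze: 22

```text
t: 9.6
ee_pos: [0.4812, 0.0024, 0.1438]
tool_rot: [-0.001, 0.706, 0.708, -0.001]
ft_force: [-0.1, -0.4, 0.0]
finger_gap: 0.0232
grip_force: 21.9
```

Request:
run_rows:
  steps:
    - [[0, 0, -0.0267], 0, 0]
    - [[0, 0, -0.06], 0, 0]
    - [[0, 0, -0.0867], 0, 0]
    - [[0, 0, -0.1], 0, 0]
    - [[0, 0, -0.1], 0, 0]

```text
t: 10.1
ee_pos: [0.4826, 0.0025, 0.2195]
tool_rot: [0.001, 0.706, 0.708, 0.001]
ft_force: [0.8, -0.2, -1.3]
finger_gap: 0.0235
grip_force: 21.9
```

```bash
python3 - <<'E'
from h import *
s=robot.snapshot("top");s2=robot.snapshot("side")
out=np.zeros((400,800,3),np.uint8)
c=proj(s2,[.48,0,.14])[0].astype(int);print(c)
out[:,:400]=cv2.resize(s["color"][180:280,150:250],(400,400));y=max(c[1]-50,0);x=max(c[0]-60,0)
out[:,400:]=cv2.resize(s2["color"][y:y+120,x:x+120],(400,400));cv2.imwrite("pics/m5.png",out[:,:,::-1])
E
```

```text
[229 169]
```

View pics/m5.png

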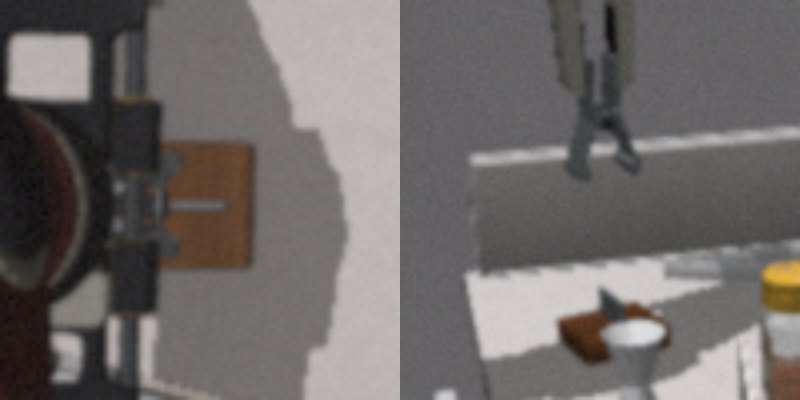

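The clip is lifted off and hanging upright with its jaws open. Its jaw edges are at crop (583,180) and (630,172), and the rest's fin below is empty. I'll estimate the clip's height in the hand and then work out the transfer.

```bash
python3 - <<'E'
from h import *
s=robot.snapshot("side");o=robot.observe();R=q2R(o["tool_rot"])
for u,v in((583,180),(632,173)):
    c,d=ray(s,((u-400)/3.333+169,v/3.333+119));d=d[0];X=c+d*((-.0125-c[1])/d[1]);print(X.round(4),(X-o["ee_pos"]).round(4))
print(o["ee_pos"],R.T@(np.array([.4265,-.320,.2195])-o["ee_pos"]),np.arctan2(R[1,1],R[0,1]),o["finger_gap"])
E
```

```text
[ 0.4602 -0.0125  0.1385] [-0.0212 -0.0147 -0.079 ]
[ 0.4991 -0.0125  0.1372] [ 0.0176 -0.0147 -0.0802]
[0.48148204 0.00222397 0.21747877] [-0.32205632 -0.05596223 -0.00183157] 0.0030275070192622173 0.02364857933148283
```

Scaled: -0.155 m / 0.75 = -0.2067, -0.003 m / 0.75 = -0.004, 0.04 rad / 2 = 0.02.

Request:
run_rows:
  steps:
    - [[-0.0267, -0.004, -0.0067], 0.02, 0]
    - [[-0.0667, -0.012, -0.0133], 0.045, 0]
    - [[-0.1133, -0.02, -0.0133], 0.07, 0]
    - [[-0.16, -0.028, -0.0133], 0.095, 0]
    - [[-0.2067, -0.036, -0.0133], 0.12, 0]
  squeeze: 22

```text
t: 10.75
ee_pos: [0.4548, -0.1537, 0.2273]
tool_rot: [-0.001, 0.786, 0.618, -0.001]
ft_force: [-0.1, 0.7, -0.2]
finger_gap: 0.0232
grip_force: 21.9
```

```bash
python3 - <<'E'
from h import *
o=robot.observe();R=q2R(o["tool_rot"])
print(R.T@(np.array([.4265,-.320,.225])-o["ee_pos"]),np.arctan2(R[1,1],R[0,1]),o["finger_gap"],o["ee_pos"])
E
```

```text
[-0.16823719  0.01179878  0.0022338 ] -0.23853711327923335 0.023190704322816412 [ 0.45479228 -0.15374072  0.22731316]
```

Scaled: -0.168 m / 0.75 = -0.224, -0.145 m / 0.75 = -0.1933, 0.193 rad / 2 = 0.0965.

Request:
run_rows:
  steps:
    - [[-0.04, 0.0027, 0], 0.02, 0]
    - [[-0.0933, 0.0067, 0], 0.045, 0]
    - [[-0.1467, 0.0107, 0], 0.07, 0]
    - [[-0.1933, 0.014, 0], 0.09, 0]
    - [[-0.224, 0.0157, 0], 0.0965, 0]

```text
t: 11.25
ee_pos: [0.426, -0.3216, 0.2268]
tool_rot: [-0.001, 0.843, 0.538, -0.001]
ft_force: [-0.5, 0.5, -1.3]
finger_gap: 0.0233
grip_force: 21.9
```

Request:
run_rows:
  steps:
    - [[0, 0, 0], 0, 0]
    - [[0, 0, 0], 0, 0]
    - [[0, 0, 0], 0, 0]

```text
t: 11.55
ee_pos: [0.4283, -0.3166, 0.2279]
tool_rot: [-0.001, 0.841, 0.541, 0.0]
ft_force: [-0.4, 0.8, -1.3]
finger_gap: 0.0235
grip_force: 21.9
```

```bash
python3 - <<'E'
from h import *
o=robot.observe();R=q2R(o["tool_rot"])
print(R.T@(np.array([.4265,-.320,.173])-o["ee_pos"]),np.arctan2(R[1,1],R[0,1]),o["finger_gap"],o["ee_pos"])
s2=robot.snapshot("side");w=robot.snapshot("wrist")
out=np.zeros((480,800,3),np.uint8)
c=proj(s2,[.4265,-.32,.14])[0].astype(int);y,x=c[1]-60,c[0]-50;print(x,y)
out[:,:400]=cv2.resize(s2["color"][y:y+120,x:x+100],(400,480),interpolation=cv2.INTER_CUBIC)
out[:300,400:]=cv2.resize(w["color"],(400,300));cv2.imwrite("pics/m6.png",out[:,:,::-1])
E
```

```text
[-0.00395391 -0.00014172  0.0549197 ] -0.4268974800077548 0.023478027816718615 [ 0.42830654 -0.31657206  0.22792552]
223 158
```

View pics/m6.png

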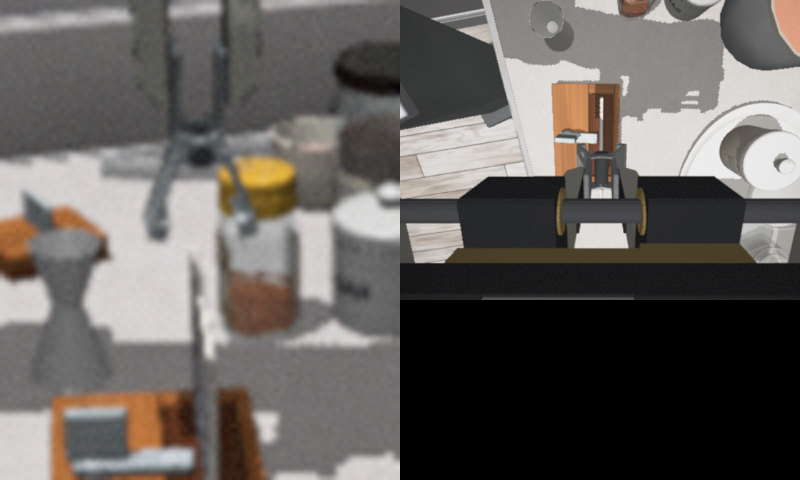

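The side view shows the clip open over the card, with jaw edges at crop (157,237) and (245,232) and the card top's near corner at about (193,256). The tongue lies across the foot. I'll check the centring numerically.

```bash
python3 - <<'E'
from h import *
s=robot.snapshot("side");o=robot.observe();yaw=-.43
ex=np.array([np.cos(yaw),np.sin(yaw),0]);ey=np.array([-np.sin(yaw),np.cos(yaw),0]);P=np.array([.4265,-.32,0])
print("tcp in card",(o["ee_pos"]-P)@ex,(o["ee_pos"]-P)@ey)
def inpl(u,v,yc):
    c,d=ray(s,(u/4+223,v/4+158));d=d[0];X=c+d*((yc-(c-P)@ey)/(d@ey));return round((X-P)@ex,4),round(X[2],4)
ty=(o["ee_pos"]-P)@ey
print("jaws",inpl(157,237,ty-.015),inpl(245,233,ty-.015),"card near corner",inpl(193,256,-.062))
E
```

```text
tcp in card 0.0005756213217290989 0.0033876440250356324
jaws (np.float64(-0.0201), np.float64(0.1492)) (np.float64(0.0196), np.float64(0.1491)) card near corner (np.float64(-0.0071), np.float64(0.1614))
```

```bash
python3 - <<'E'
from h import *
s=robot.snapshot("side");yaw=-.43
ey=np.array([-np.sin(yaw),np.cos(yaw),0]);P=np.array([.4265,-.32,.114])
for y in(-.062,0,.062): print(y,(proj(s,P+y*ey)[0]-[223,158])*4)
g=s["color"][158:278,223:323].mean(2)
for v in(260,280,300,320,340): print(v,g[v//4,42:60].round().astype(int))
E
```

```text
-0.062 [211.66594737 355.47124951]
0 [201.26180695 294.82322333]
0.062 [192.17417966 241.84944221]
260 [212 211 213 213 199 158 138 177 200 213 209 185 132  76  74 121 153 161]
280 [210 212 213 214 204 155 102 111 156 196 209 205 158 113  98  97  94 103]
300 [211 209 209 214 204 168 121 170 203 201 205 207 159  97  89  87  82  82]
320 [210 211 213 210 210 168 106 112 196 222 208 201 193 157 108  78  78  77]
340 [166 163 166 166 165 143 102  80 118 198 222 200 180 185 171 145 125 128]
```

The predicted card edge matches the picture and the jaws are centred to under 1 mm. I'll lower the clip.

Scaled: 0.055 m / 0.75 = 0.0733, 0.048 m / 0.75 = 0.064.

Request:
run_rows:
  steps:
    - [[-0.0027, 0, 0.0133], 0, 0]
    - [[-0.004, 0, 0.0293], 0, 0]
    - [[-0.004, 0, 0.048], 0, 0]
    - [[-0.004, 0, 0.064], 0, 0]
    - [[-0.004, 0, 0.0733], 0, 0]
  squeeze: 22

```text
t: 12.25
ee_pos: [0.4258, -0.321, 0.1716]
tool_rot: [-0.001, 0.842, 0.54, -0.001]
ft_force: [-0.5, 0.6, -1.3]
finger_gap: 0.0232
grip_force: 21.9
```

Request:
run_rows:
  steps:
    - [[0, 0, 0], 0, 0]
    - [[0, 0, 0], 0, 0]
    - [[0, 0, 0], 0, 0]
    - [[0, 0, 0], 0, 0]
    - [[0, 0, 0], 0, 0]

```text
t: 12.75
ee_pos: [0.4269, -0.3216, 0.1739]
tool_rot: [0.0, 0.842, 0.54, 0.0]
ft_force: [-0.3, -0.5, -0.4]
finger_gap: 0.0232
grip_force: 21.9
```

```bash
python3 - <<'E'
from h import *
s=robot.snapshot("side");o=robot.observe();R=q2R(o["tool_rot"]);print(R.T@(np.array([.4265,-.320,.173])-o["ee_pos"]),np.arctan2(R[1,1],R[0,1]))
cv2.imwrite("pics/f.png",cv2.resize(s["color"][158:278,223:323,::-1],(500,600),interpolation=cv2.INTER_CUBIC))
E
```

```text
[ 0.00126039 -0.0009344   0.0008273 ] -0.4300501965696809
```

View pics/f.png

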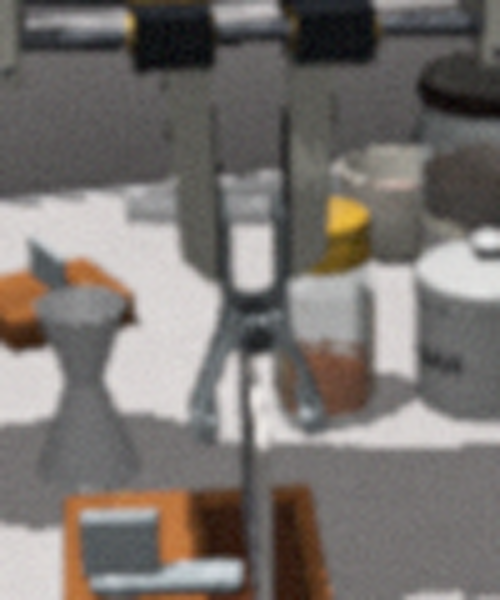

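The clip stands astride the card's edge, wide open. Its jaws at (205,420) and (312,415) straddle the card at about (255,400), clear on both sides. The tongue lies across the foot at (170,572). I'm handing in the job.

```bash
python3 -c "
from cell import robot
print(robot.job_done())"
```

```text
the job is handed in; nothing more can be done
None
```

The job is handed in, though no verdict came back: at my last camera check the turnbutton lay across the foot (turned to about 1.5 rad), the card was standing in place, and the clip was held wide open, astride the middle of the card's top edge without touching it.

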